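Stow a servo in a box with a flush sliding cover

TASK

Slide the flush cover of the grey spares box fully open, put the small servo from the bench into the compartment, and slide the cover fully shut again. The cover has no handle: press down on it with the closed fingertips and let friction carry it along, but gently, because the sprung cover and its box are thin and break under more than 20 N.

Things in the scene. Friction and masses are not known exactly. Their poses are not given: they have to be found in the camera images.
- spares_box: Grey plastic box fixed to the bench, 120 (its x) x 208 (its y) mm; origin at the centre of its underside, z up. Rim 62 mm high, walls 5 mm; a fixed hood (top at 66 mm) covers y = +13 to +104 mm. The rest is the compartment: inner x -55 to +55, y -99 to +11, floor at z = 4 mm, under a plain aluminium cover. Over 20 N of fingers or arm on box or cover breaks it.
- cover (a joint): Travel in m of the flush cover plate (108 x 116 x 4 mm) along the box's +y, under the hood: 0 = shut, 0.076 = fully open, stops at both ends; starts within 5 mm of shut, stays where left. Sliding takes about 5 N sideways: a press of 10 to 13 N carries it, below 7 N fingers may slip. It is sprung: gives 1 mm downward per 6 N, 6 mm at most.
- box_press (a point): Point fixed to the box at rim height (box frame 0, -80, 62 mm), above the centre of the shut cover's flush rubber inlay (70 x 24 mm, the place to press; it travels with the cover). Axes as the box's. The cover's depth is not measured: its top lies 1 to 7 mm below the rim here when shut, and slopes down to the hood by up to 0.05 rad (the inlay sinks 0 to 4 mm on the way to fully open). Feel for it.
- box_bay (a point): Point fixed to the box at rim height (box frame 0, -61, 62 mm), the centre of the opening that is uncovered when the cover is fully open: 110 mm along box x, 76 mm along box y, 58 mm from rim down to the floor. Axes as the box's.
- servo_mid (a point): Centre of the loose small grey servo standing on the bench, 17.5 mm above its underside. Body 20 mm wide (its x), 34 mm long (its y; 46 mm over the mounting tabs), 20 mm high; on top a black knob, 13 mm across, 4 mm to +y of the centre, reaching 35 mm above the underside. Grip it across the 20 mm. About 35 g.
Not all that is in view belongs to the job. What is shaped like the part that bears servo_mid but red is not meant.

How it is judged:
By the outcome, as a careful person would: the job done as asked, in the order asked, and still so for the second after the job is handed in, with the robot touching nothing.
It also fails if it takes over 64 s, if anything falls off the work surface, if the arm or the gripper's body presses on something with over 40 N, if the wrist force passes 120 N, or if a joint passes its speed limit or range.

ROBOT

A 6-joint arm with a two-finger parallel gripper is mounted at the origin on a cart in front of the work surface, level with it; the furniture and walls round the work are solid. World frame = base frame: x ahead of the robot, y to its left, z up, the work surface at z = 0. Lengths are in m, angles in rad, forces in N, time in s.
With the tool pointing down it reaches from about 0.35 to 0.775 m from the base axis. Payload 5.5 kg.
Tool frame: the origin (TCP) lies at the very end of the fingers, on their centre line; the grasp point (between the pads) lies 19 mm behind it (env.grip_point_offset is the distance from the TCP to the grasp point, in m); z points along the fingers, y is the line along which they close (so a half turn about z gives the same grasp; the last joint's range is limited). The gripper opens to 85 mm and grips with 20 to 120 N. Pads are 22 mm wide; open, the fingers measure 114 mm over their backs; the gripper's body (76 mm by 85 mm) begins 54 mm behind the grasp point. The pads swing forward as they close: fully open they stand 13 mm farther back than shut.
Start: joints at [1.189, 0.313, 0.046, 1.304, 0, 1.431], TCP at [0.138, 0.558, 0.231] pointing down, gripper open.
Joint ranges: [-2.76, 2.76], [-0.86, 1.69], [-1.03, 1.26], [-2.2, 2.34], [-1.47, 1.5], [-3.14, 3.14]. Speed limits (rad/s): [2.57, 2.57, 3.14, 3.14, 3.14, 3.14].

INTERFACE

Orientations are given as a unit quaternion [w, x, y, z].
In Python, from workcell import sensors, imaging, workorder, env gives the robot as it stands.
- The arm moves only by the shell command python3 -m handwheel 'ROWS' [FORCE]. ROWS is JSON, a list of rows, each a list of 5 numbers: the shift along the tool's x, y, z in mm, then the turn about the tool's z in rad, then the opening, from 0 (shut) to 1 (fully open). A call has 1 to 8 rows; each row is the pose to reach, as a shift and turn from the pose commanded when the call began, along the tool's axes at that moment; what a row does not reach only later rows make up. A row lasts 1/10 s, in which the tool goes at most 50 mm and 8.59 degrees, less where a joint would pass 70% of its speed; a pose out of reach is approached as far as the arm can. A call with a gripper value outside its range is refused whole. The fingers move at their own pace and stop on an object; FORCE is the grip in N (left out, the last holds). Time passes only in rows, so rows that repeat a pose let the fingers close. It gives the time, the measured TCP pose, the force, the opening and the grip force at its end, in the units of the state.
- sensors.get_state(): the state, without advancing time (a new reading comes with each control period).
- imaging.read_camera(name): name is "side" or "top" or "wrist"; returns a dict with "color" (400x640x3 uint8, blue, green, red), "z_map" (400x640 float32, m along the optical axis (not along the pixel's ray), 0 where there is no reading), "fx", "fy", "cx", "cy" (pixels), "xyz" and "rotation" of the camera in the world. Camera axes: x right, y down, z forward; pixel columns grow to the right and rows downward; lengths in m; the calibration is good to about 2 mm. A picture is of the moment at which its call begins.
- workorder.hand_in(): hands the job in; it is judged then, once.
The state is a dict: "clock": time; "joint_pos": joint angles; "qvel": joint speeds; "tau": joint torques, N m; "tcp_pos": TCP position; "orientation": TCP orientation; "wrist_force": force on the tool from outside, world axes, zero at the start; "ft_torque": the same for the moment, N m; "finger_gap": finger opening in m; "grip_force": force on a finger pad.
Only numpy, scipy, OpenCV 4.12 (cv2) and the standard library are available. Lean on these libraries where they do the work, as an engineer would, in place of code of your own. Each camera call takes 0.05 s, during which the arm holds its last target. There are 200 camera calls.

## Working session

There is one attempt and no reset: what is moved stays moved. The work goes in short steps, Python scripts to look and compute and a shell command to move; the robot and the scene stay as the last step left them, time stands still between calls to the robot, and variables do not carry over. Pictures are saved under pics/ and viewed, at most 10 in all, crops included, and the job is handed in when it is done.

```bash
mkdir -p pics
cat > h.py <<'E'
import numpy as np, cv2, pickle
from workcell import sensors, imaging, workorder, env
def snap(n,tag):
    d=imaging.read_camera(n); pickle.dump(d,open(f'pics/{tag}.pkl','wb')); cv2.imwrite(f'pics/{tag}.png',d['color']); return d
def load(tag): return pickle.load(open(f'pics/{tag}.pkl','rb'))
def pt(d,u,v,z=None):
    "pixel -> world, by depth, or by intersection with plane z"
    r=np.array([(u-d['cx'])/d['fx'],(v-d['cy'])/d['fy'],1.]); R=np.array(d['rotation']).reshape(3,3) if np.size(d['rotation'])==9 else None
    if R is None:
        from scipy.spatial.transform import Rotation as Ro
        q=d['rotation']; R=Ro.from_quat([q[1],q[2],q[3],q[0]]).as_matrix()
    o=np.array(d['xyz']); w=R@r
    if z is None:
        a=d['z_map'][int(v)-1:int(v)+2,int(u)-1:int(u)+2]; a=a[a>0]; return o+w*np.median(a) if a.size else None
    return o+w*(z-o[2])/w[2]
E
python3 - <<'E'
from h import *
a=snap('top','top0'); b=snap('side','side0')
cv2.imwrite('pics/both0.png',cv2.resize(np.vstack([a['color'],b['color']]),(480,600)))
print(a['rotation'],a['xyz'],b['xyz'],a['fx'],env.grip_point_offset); print(sensors.get_state())
E
```

```text
[ 0.03398523 -0.69998032  0.71306856 -0.02014422] [ 0.40798315 -0.16543078  0.9176323 ] [0.21111533 0.45954223 0.59624619] 519.8430713752791 0.0187
{'clock': 0.1, 'joint_pos': array([1.18941427e+00, 3.13942582e-01, 4.50876114e-02, 1.30361275e+00,
       6.64492768e-07, 1.43118404e+00]), 'qvel': array([-0.00080562, -0.00027322,  0.00308985,  0.00013964,  0.00068183,
       -0.0035551 ]), 'tau': array([ 3.49098169e-03, -4.81728065e+01,  2.99243224e+01,  1.27869355e-02,
       -7.62674267e-05, -8.05501031e-06]), 'tcp_pos': array([0.13750921, 0.5578386 , 0.23048618]), 'orientation': array([-2.15563337e-04,  1.20590636e-01,  9.92701969e-01, -8.07414318e-04]), 'wrist_force': array([ 0.06763581, -0.59690798, -0.15784013]), 'ft_torque': array([0.04422385, 0.03244532, 0.06690296]), 'grip_force': 0.0, 'finger_gap': 0.0855838113638991}
```

View pics/top0.png

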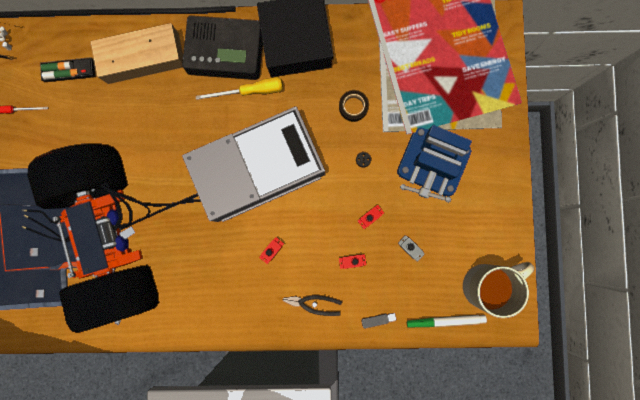

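View pics/side0.png

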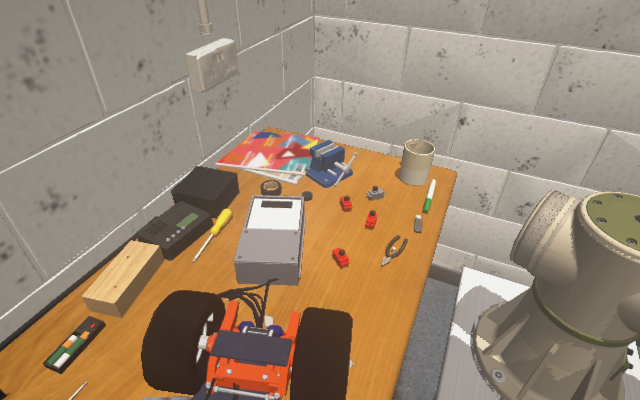

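The top view shows the spares box at about (256,165): grey hood on the left, white cover with its black inlay at (296,145) on the right. Possible servos are grey (411,248), red (371,216), red (272,250) and red (352,261), plus a grey USB stick at (379,320). I choose the grey one at (411,248) and check it in a close crop.

Run:
```python
from h import *
a=load('top0')
c=a['color']
A=cv2.resize(c[100:225,175:335],None,fx=5,fy=5,interpolation=cv2.INTER_CUBIC)[:,:480*2]
A=cv2.resize(c[100:225,180:335],(496,400),interpolation=cv2.INTER_CUBIC)
B=cv2.resize(c[228:268,392:432],(300,300),interpolation=cv2.INTER_CUBIC)
o=np.zeros((400,800,3),np.uint8);o[:400,:496]=A;o[:300,500:800]=B
cv2.imwrite('pics/crop0.png',o)
for p in [(411,248),(296,145),(225,180),(265,155),(290,185)]: print(p,pt(a,*p))
b=load('side0')
for p in [(375,189),(376,195),(275,202),(270,240)]: print(p,pt(b,*p))
```

```text
(411, 248) [ 0.38796518 -0.29990798  0.03539976]
(296, 145) [ 0.56336684 -0.10999561  0.0578034 ]
(225, 180) [0.50592098 0.00788471 0.06577944]
(265, 155) [ 0.54787595 -0.05759375  0.05588835]
(290, 185) [ 0.49592691 -0.0993256   0.06141307]
(375, 189) [ 0.38773757 -0.29574886  0.03071215]
(376, 195) [ 0.38282193 -0.29432521  0.01438167]
(275, 202) [ 0.56848577 -0.11288209  0.05908688]
(270, 240) [0.51295734 0.00443717 0.06685631]
```

View pics/crop0.png

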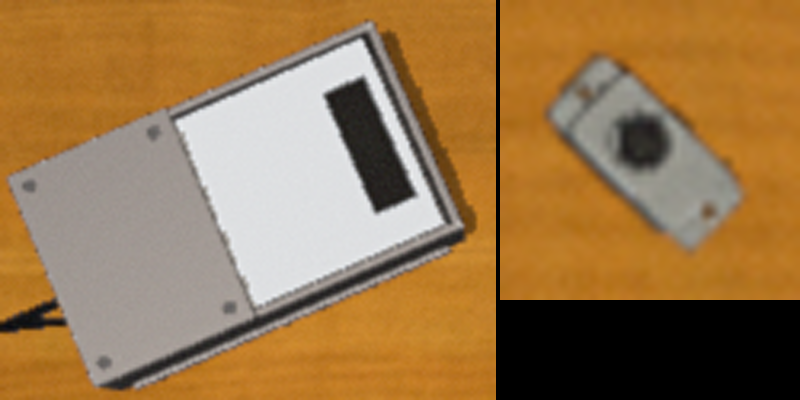

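The crop shows the box with its hood at left and the inlay near the right end. The grey servo has a black knob at crop (640,142), i.e. full-image (410.7,246.9), offset towards the upper-left tab. So servo +y points up-left.

Run:
```python
from h import *
a=load('top0'); b=load('side0')
bx=lambda u,v:(180+u/3.2-.3,100+v/3.2-.3); sv=lambda u,v:(392+(u-500)/7.5-.4,228+v/7.5-.4)
# box: hood far corners z .066 , rim corners z .062 ; box frame xy
pix=[(10,178,.066),(97,385,.066),(373,22,.062),(463,232,.062)]
W=np.array([pt(a,*bx(u,v),z=z)[:2] for u,v,z in pix]); print(W.round(4))
M=np.array([[ 60,104],[-60,104],[60,-104],[-60,-104]])/1e3
for s in (1,-1):
    m=M*[s,1]; wc=W-W.mean(0); U,S,V=np.linalg.svd(m.T@wc); R=(V.T@U.T)
    print(s,np.linalg.det(R),W.mean(0),R.round(4).tolist(),(wc-m@R.T).round(4).tolist())
    if np.linalg.det(R)>0:
        yaw=np.arctan2(R[1,0],R[0,0]);print('yaw',yaw)
        for n,p in dict(press=[0,-.08],bay=[0,-.061]).items(): print(n,W.mean(0)+R@p)
        bR,bc=R,W.mean(0)
print('inlay',[pt(a,*bx(u,v),z=.058).round(4) for u,v in [(325,95),(362,78),(415,195),(375,212)]])
c=[(600,55),(548,112),(743,200),(692,250)]
P=np.array([pt(a,*sv(u,v),z=.016)[:2] for u,v in c]); print(P.round(4))
d=(P[:2].mean(0)-P[2:].mean(0)); print('len',np.linalg.norm(d),'yaw of y',np.arctan2(d[1],d[0]),'mid',P.mean(0), 'width',np.linalg.norm(P[0]-P[1]),np.linalg.norm(P[2]-P[3]))
k=pt(a,*sv(640,142),z=.035);print('knob',k,'mid from knob',k[:2]-.004*d/np.linalg.norm(d))
# cover surface depth from both cams
for d_ in (a,b):
  D=d_['z_map']; v,u=np.nonzero(D>0); r=np.stack([(u-d_['cx'])/d_['fx'],(v-d_['cy'])/d_['fy'],np.ones(len(u))],1)
  q=d_['rotation']
  from scipy.spatial.transform import Rotation as Ro
  Pw=Ro.from_quat([q[1],q[2],q[3],q[0]]).apply(r*D[v,u][:,None])+d_['xyz']
  L=(Pw[:,:2]-bc)@bR
  for y in range(-95,100,15):
    m=(abs(L[:,0])<.04)&(abs(L[:,1]-y/1e3)<.006)&(Pw[:,2]>.03); print(y,m.sum(),Pw[m,2].mean().round(4) if m.any() else '')
  # knob region
  m=(np.hypot(*(Pw[:,:2]-k[:2]).T)<.04)&(Pw[:,2]>.028); print('knobtop',m.sum(),Pw[m].mean(0),Pw[m,2].max())
  m=(np.hypot(*(Pw[:,:2]-k[:2]).T)<.04)&(Pw[:,2]>.012)&(Pw[:,2]<.024); print('body',m.sum(),Pw[m].mean(0))
```

```text
[[ 0.5486  0.0781]
 [ 0.4402  0.0328]
 [ 0.6277 -0.1116]
 [ 0.516  -0.1567]]
1 1.0000000000000004 [ 0.53311484 -0.03935623] [[0.9256, -0.3786], [0.3786, 0.9256]] [[-0.0007, -0.0015], [0.002, -0.0014], [-0.0004, 0.0013], [-0.0009, 0.0016]]
yaw 0.3883035037176244
press [ 0.56340434 -0.11340045]
bay [ 0.55621059 -0.09581495]
-1 -1.0000000000000004 [ 0.53311484 -0.03935623] [[-0.9256, -0.3786], [-0.3786, 0.9256]] [[-0.0007, -0.0015], [0.002, -0.0014], [-0.0004, 0.0013], [-0.0009, 0.0016]]
inlay [array([ 0.5903, -0.0856,  0.058 ]), array([ 0.599 , -0.1052,  0.058 ]), array([ 0.5365, -0.132 ,  0.058 ]), array([ 0.528, -0.111,  0.058])]
[[ 0.4101 -0.2931]
 [ 0.3973 -0.2808]
 [ 0.3764 -0.3248]
 [ 0.3652 -0.3128]]
len 0.04575066906630844 yaw of y 0.7688624729195308 mid [ 0.38726957 -0.30288798] width 0.017787005699727507 0.01640874618787917
knob [ 0.39043709 -0.29881371  0.035     ] mid from knob [ 0.38756228 -0.30159498]
-95 263 0.0579
-80 338 0.0583
-65 341 0.058
-50 342 0.0575
-35 337 0.0572
-20 335 0.0569
-5 338 0.0564
10 370 0.0583
25 344 0.0659
40 342 0.0659
55 346 0.0661
70 351 0.0662
85 342 0.0661
knobtop 38 [ 0.39067138 -0.3002925   0.03401103] 0.03720739391011163
body 256 [ 0.38769297 -0.30259321  0.01819721]
-95 152 0.0587
-80 127 0.0583
-65 136 0.0578
-50 130 0.0572
-35 138 0.057
-20 142 0.0566
-5 153 0.0563
10 38 0.0651
25 159 0.0659
40 169 0.0657
55 181 0.0658
70 181 0.0657
85 192 0.0657
knobtop 16 [ 0.38885337 -0.29834094  0.03329374] 0.03586263955082114
body 103 [ 0.38554805 -0.30000453  0.01767512]
```

```bash
cat >> h.py <<'E'
BC=np.array([.53311,-.03936]); BY=.3883
BR=np.array([[np.cos(BY),-np.sin(BY)],[np.sin(BY),np.cos(BY)]])
def box(x,y): return BC+BR@np.array([x,y])
def go(p,yaw=None):
    "tool shift in mm and turn from the present pose to world p, tool x at yaw"
    from scipy.spatial.transform import Rotation as Ro
    s=sensors.get_state(); q=s['orientation']; R=Ro.from_quat([q[1],q[2],q[3],q[0]]).as_matrix()
    d=R.T@(np.array(p)-s['tcp_pos'])*1e3; y0=np.arctan2(R[1,0],R[0,0])
    t=0 if yaw is None else -((yaw-y0+np.pi)%(2*np.pi)-np.pi)
    print('shift',d.round(1),'turn',round(t,4),'F',s['wrist_force'].round(2),'box',((s['tcp_pos'][:2]-BC)@BR*1e3).round(1),'z',s['tcp_pos'][2].round(4),'t',s['clock'],'gap',s['finger_gap'].round(4))
YB=BY+np.pi/2
E
python3 -c "
from h import *
go([.35,.225,.2],YB); go([*box(0,-.0755),.12],YB); print(box(0,-.0755))"
```

```text
Traceback (most recent call last):
  File "h.py", line 25, in go
    print('shift',d.round(1),'turn',round(t,4),'F',s['wrist_force'].round(2),'box',((s['tcp_pos'][:2]-BC)@BR*1e3).round(1),'z',s['tcp_pos'][2].round(4),'t',s['clock'],'gap',s['finger_gap'].round(4))
                                                                                                                                                                             ^^^^^^^^^^^^^^^^^^^^^
AttributeError: 'float' object has no attribute 'round'
```

```bash
sed -i "s/s\['finger_gap'\].round(4)/round(s['finger_gap'],4)/" h.py
python3 -c "
from h import *
go([.35,.225,.2],YB); go([*box(0,-.0755),.12],YB); print(box(0,-.0755))"
```

```text
shift [-286.  -272.2   30.9] turn 0.9407 F [ 0.07 -0.6  -0.16] box [-140.   702.5] z 0.2305 t 0.1 gap 0.0856
shift [-571.6 -545.9  111.3] turn 0.9407 F [ 0.07 -0.6  -0.16] box [-140.   702.5] z 0.2305 t 0.1 gap 0.0856
[ 0.56169547 -0.10923933]
```

```bash
python3 -m handwheel '[[-286,-272,30,0.941,0],[-286,-272,30,0.941,0],[-286,-272,30,0.941,0],[-286,-272,30,0.941,0],[-286,-272,30,0.941,0],[-286,-272,30,0.941,0],[-286,-272,30,0.941,0],[-286,-272,30,0.941,0]]' 40
python3 -c "
from h import *
go([*box(0,-.0755),.12],YB)"
```

```text
clock: 0.9
tcp_pos: [0.3508, 0.2237, 0.201]
orientation: [0.0, 0.558, 0.83, 0.0]
wrist_force: [0.5, 0.8, -0.0]
finger_gap: 0.0001
grip_force: 0.0
shift [-388.    69.7   81. ] turn -0.0015 F [ 0.45  0.8  -0.03] box [-69.2 312.6] z 0.201 t 0.9 gap 0.0001
```

```bash
python3 -m handwheel '[[-388,70,40,0,0],[-388,70,40,0,0],[-388,70,40,0,0],[-388,70,40,0,0],[-388,70,40,0,0],[-388,70,40,0,0],[-388,70,81,0,0],[-388,70,81,0,0]]'
python3 -m handwheel '[[-3,0,0,0,0],[-3,0,0,0,0],[0,0,0,0,0]]'
python3 -c "
from h import *
go([*box(0,-.0755),.066],YB)
d=snap('wrist','w1')"
```

```text
clock: 1.7
tcp_pos: [0.559, -0.1028, 0.1237]
orientation: [0.001, 0.558, 0.83, 0.0]
wrist_force: [0.1, 0.1, -0.2]
finger_gap: 0.0001
grip_force: 0.0
clock: 2.0
tcp_pos: [0.5573, -0.1001, 0.1243]
orientation: [-0.0, 0.558, 0.83, 0.0]
wrist_force: [-0.2, 0.8, 1.1]
finger_gap: 0.0002
grip_force: 0.0
shift [-10.2   0.6  58.3] turn -0.0003 F [-0.17  0.83  1.13] box [ -0.6 -65.4] z 0.1243 t 2.0 gap 0.0002
```

View pics/w1.png

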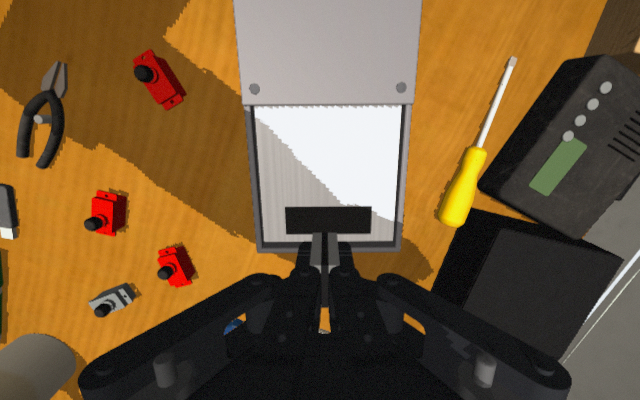

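The wrist view shows the inlay at about (328,220) with the fingertips just short of it, aligned with the box. I move over it and feel downward.

```bash
python3 -c "
from h import *
d=load('w1')
p=np.array([pt(d,u,v,z=.058) for u,v in [(285,207),(371,207),(285,233),(371,233)]]);print(((p[:,:2]-BC)@BR*1e3).round(1))
p=np.array([pt(d,u,v,z=.066) for u,v in [(247,103),(414,103)]]);print(((p[:,:2]-BC)@BR*1e3).round(1))"
python3 -m handwheel '[[-9,0,57,0,0],[-9,0,57,0,0],[-9,0,57,0,0],[-9,0,57,0,0],[-9,0,57,0,0]]'
python3 -c "
from h import *
go([*box(0.001,-.0755),.058],YB)"
```

```text
[[-31.2 -63. ]
 [ 37.8 -63. ]
 [-32.1 -85.8]
 [ 39.  -85.7]]
[[-53.1  15.9]
 [ 62.3  16. ]]
clock: 2.55
tcp_pos: [0.5625, -0.1088, 0.0693]
orientation: [0.001, 0.557, 0.83, 0.0]
wrist_force: [-0.4, -0.2, 0.5]
finger_gap: 0.0002
grip_force: 0.0
shift [-0.1  0.1 11.3] turn 0.0005 F [-0.44 -0.2   0.52] box [  0.9 -75.4] z 0.0693 t 2.55 gap 0.0002
```

```bash
python3 -m handwheel '[[0,-1,9,0,0],[0,-1,9,0,0]]';for i in 1 ; do python3 -m handwheel '[[0,0,1,0,0],[0,0,1,0,0]]'; done; python3 -m handwheel '[[0,0,1,0,0],[0,0,1,0,0]]'
```

```text
clock: 2.75
tcp_pos: [0.5601, -0.1093, 0.058]
orientation: [-0.0, 0.557, 0.83, 0.0]
wrist_force: [0.5, -0.6, 1.0]
finger_gap: -0.0001
grip_force: 0.4
clock: 2.95
tcp_pos: [0.5603, -0.1093, 0.0574]
orientation: [-0.0, 0.558, 0.83, 0.0]
wrist_force: [-1.1, 0.7, 2.5]
finger_gap: 0.0003
grip_force: 1.4
clock: 3.15
tcp_pos: [0.5604, -0.1094, 0.0566]
orientation: [0.0, 0.558, 0.83, 0.0]
wrist_force: [-1.4, 1.1, 5.8]
finger_gap: 0.0
grip_force: 2.9
```

```bash
python3 -m handwheel '[[0,0,1,0,0],[0,0,1,0,0],[0,0,1,0,0]]'; python3 -m handwheel '[[2,0,0,0,0],[5,0,0.2,0,0],[8,0,0.2,0,0],[8,0,0.2,0,0]]'
```

```text
clock: 3.45
tcp_pos: [0.5605, -0.1095, 0.0561]
orientation: [0.0, 0.558, 0.83, 0.0]
wrist_force: [-3.1, 1.7, 7.5]
finger_gap: 0.0002
grip_force: 4.0
clock: 3.85
tcp_pos: [0.5593, -0.1035, 0.0565]
orientation: [0.003, 0.558, 0.83, -0.0]
wrist_force: [-0.1, -2.9, 6.7]
finger_gap: 0.0
grip_force: 2.9
```

```bash
python3 -m handwheel '[[0,0,1,0,0],[0,0,1,0,0]]'; python3 -m handwheel '[[2,0,0.3,0,0],[5,0,0.3,0,0],[8,0,0.4,0,0],[11,0,0.4,0,0],[11,0,0.4,0,0]]'
```

```text
clock: 4.05
tcp_pos: [0.5594, -0.1036, 0.0558]
orientation: [0.003, 0.558, 0.83, -0.0]
wrist_force: [-0.2, -4.0, 8.6]
finger_gap: -0.0001
grip_force: 4.4
clock: 4.55
tcp_pos: [0.5554, -0.0938, 0.0556]
orientation: [0.003, 0.558, 0.83, -0.0]
wrist_force: [-0.2, -3.8, 8.0]
finger_gap: 0.0001
grip_force: 4.3
```

```bash
python3 -m handwheel '[[0,0,0.9,0,0],[0,0,0.9,0,0],[3,0,0.9,0,0],[6,0,1.0,0,0],[9,0,1.1,0,0],[12,0,1.2,0,0],[12,0,1.2,0,0]]'
python3 - <<'E'
from h import *
d=snap('wrist','w2'); go([0,0,0])
cv2.imwrite('pics/w2c.png',cv2.resize(d['color'][80:280,220:440],None,fx=2,fy=2))
E
```

```text
clock: 5.25
tcp_pos: [0.5509, -0.0828, 0.0548]
orientation: [0.003, 0.558, 0.83, -0.001]
wrist_force: [-1.9, -4.1, 11.4]
finger_gap: -0.0001
grip_force: 5.6
shift [ 284.9 -479.    51.7] turn 0 F [-1.4  -4.39 11.25] box [ -0. -47.] z 0.0547 t 5.3 gap -0.0001
```

View pics/w2c.png

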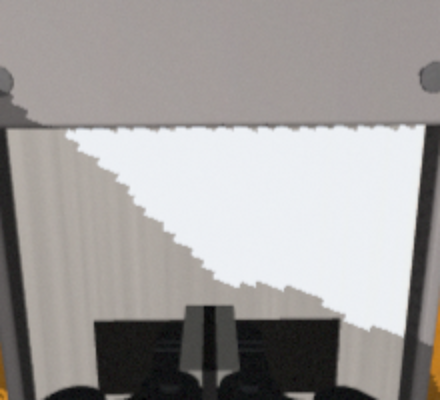

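The inlay's far edge lies at about (320,240) in the full image, with the fingertips still on it. I check by numbers how far it has travelled.

```bash
python3 -c "
from h import *
d=load('w2')
p=np.array([pt(d,u,v,z=.055) for u,v in [(268,240.5),(388,240)]]+[pt(d,u,v,z=.066) for u,v in [(300,143)]]);print(((p[:,:2]-BC)@BR*1e3).round(1))"
```

```text
[[-31.  -41.1]
 [ 37.  -41. ]
 [-10.5  14.8]]
```

Slip early on left the tip about 7 mm ahead of the inlay centre. I lift, step back and press again.

```bash
python3 -m handwheel '[[0,0,-6,0,0],[-5,0,-6,0,0],[-10,0,-6,0,0],[-10,0,-3,0,0],[-10,0,-1.2,0,0],[-10,0,-1.2,0,0]]'; python3 -m handwheel '[[0,0,0.6,0,0],[0,0,1,0,0],[0,0,1,0,0]]'; python3 -c "
from h import *
go([*box(0,-.056),.055])"
```

```text
clock: 5.9
tcp_pos: [0.5532, -0.0912, 0.0546]
orientation: [0.001, 0.558, 0.83, -0.0]
wrist_force: [-2.0, -2.2, 11.5]
finger_gap: 0.0001
grip_force: 6.0
clock: 6.2
tcp_pos: [0.5532, -0.0912, 0.0541]
orientation: [0.002, 0.558, 0.83, -0.0]
wrist_force: [-3.5, -2.3, 13.2]
finger_gap: -0.0
grip_force: 6.9
shift [-0.4  1.  -0.9] turn 0 F [-3.46 -2.26 13.24] box [ -1.  -55.6] z 0.0541 t 6.2 gap -0.0
```

```bash
python3 -m handwheel '[[3,0,-0.1,0,0],[6,0,0,0,0],[9,0,0,0,0],[12,0,0.1,0,0],[15,0,0.1,0,0],[18,0,0.2,0,0],[20,0,0.2,0,0],[20,0,0.2,0,0]]'; python3 -c "
from h import *
d=snap('wrist','w3');go([*box(0,-.056),.055])
p=pt(d,265,100); 
# inlay edge: column profile
c=cv2.cvtColor(d['color'],6)[:,285].astype(int);print(c[130:300:4])"
```

```text
clock: 7.0
tcp_pos: [0.5459, -0.0734, 0.054]
orientation: [0.002, 0.558, 0.83, -0.001]
wrist_force: [-3.0, -5.4, 11.6]
finger_gap: -0.0002
grip_force: 6.3
shift [-19.6   1.   -0.9] turn 0 F [-2.14 -4.54 12.66] box [ -1.  -36.4] z 0.054 t 7.05 gap 0.0002
[183 183 182 182 185 184 184 182 184 226 251 251 251 252 196 192 192 189
 191 190 190 191 188 184 110  30  31  25  29  25  29  32  30  31 187 188
 168  46  22  23  26  23  23]
```

```bash
cat >> h.py <<'E'
def inlay(d,z=.055,col=285):
    c=cv2.cvtColor(d['color'],6)[:,col].astype(int)
    dark=np.nonzero(c[:-6]<60)[0]; dark=[r for r in dark if r>130 and (c[r:r+6]<60).all()]
    p=pt(d,col,dark[0]-.5,z=z); print('inlay far edge',((p[:2]-BC)@BR*1e3).round(1))
E
python3 -c "
from h import *
inlay(load('w1'),.058,310);inlay(load('w2'));inlay(load('w3'))"
python3 -m handwheel '[[3,0,0,0,0],[6,0,0,0,0],[9,0,0,0,0],[12,0,0.1,0,0],[15,0,0.1,0,0],[18,0,0.2,0,0],[20,0,0.2,0,0],[20,0,0.2,0,0]]'; python3 -c "
from h import *
d=snap('wrist','w4');go([*box(0,-.056),.055]);inlay(d)"
```

```text
inlay far edge [-11.1 -62.6]
inlay far edge [-21.4 -41.1]
inlay far edge [-21.9 -21.7]
clock: 7.85
tcp_pos: [0.5382, -0.0548, 0.0536]
orientation: [0.002, 0.558, 0.83, -0.001]
wrist_force: [-2.7, -5.3, 12.3]
finger_gap: -0.0
grip_force: 6.2
shift [-39.8   1.2  -1.2] turn 0 F [-2.89 -5.09 13.57] box [ -1.1 -16.2] z 0.0536 t 7.9 gap -0.0002
inlay far edge [-22.   -1.3]
```

```bash
python3 -m handwheel '[[3,0,0,0,0],[6,0,0,0,0],[8,0,0,0,0],[9,0,0,0,0],[9,0,0,0,0]]'; python3 -m handwheel '[[1,0,0,0,0],[2,0,0,0,0],[2,0,0,0,0]]';  python3 -c "
from h import *
d=snap('wrist','w5');go([*box(0,-.056),.055]);inlay(d)"
```

```text
clock: 8.4
tcp_pos: [0.5348, -0.0466, 0.0535]
orientation: [0.002, 0.558, 0.83, -0.001]
wrist_force: [-2.7, -4.8, 12.6]
finger_gap: 0.0001
grip_force: 6.0
clock: 8.7
tcp_pos: [0.5341, -0.0448, 0.0535]
orientation: [0.002, 0.558, 0.83, -0.001]
wrist_force: [-2.1, -5.6, 12.5]
finger_gap: -0.0
grip_force: 5.9
shift [-50.6   1.3  -1.3] turn 0 F [-3.12 -5.14 10.3 ] box [-1.2 -5.4] z 0.0535 t 8.75 gap 0.0004
inlay far edge [-22.    9.5]
```

```bash
python3 -m handwheel '[[0.7,0,0,0,0],[1.5,0,0,0,0],[1.5,0,0,0,0]]';  python3 -c "
from h import *
d=snap('wrist','w6');go([*box(0,-.056),.055]);inlay(d)"; python3 -m handwheel '[[0.7,0,0,0,0],[1.5,0,0,0,0],[1.5,0,0,0,0]]';  python3 -c "
from h import *
d=snap('wrist','w7');go([*box(0,-.056),.055]);inlay(d)"
```

```text
clock: 9.05
tcp_pos: [0.5341, -0.044, 0.0537]
orientation: [0.003, 0.558, 0.83, -0.001]
wrist_force: [-1.3, -6.8, 10.1]
finger_gap: 0.0002
grip_force: 5.6
shift [-51.3   0.9  -1. ] turn 0 F [-0.98 -7.11 11.38] box [-0.8 -4.7] z 0.0537 t 9.1 gap -0.0003
inlay far edge [-21.7   9.6]
clock: 9.4
tcp_pos: [0.5341, -0.0427, 0.0538]
orientation: [0.003, 0.558, 0.83, -0.001]
wrist_force: [-0.9, -7.6, 10.4]
finger_gap: -0.0001
grip_force: 5.3
shift [-52.6   0.5  -0.9] turn 0 F [-1.17 -6.94 11.81] box [-0.4 -3.4] z 0.0538 t 9.45 gap -0.0003
inlay far edge [-21.3   9.6]
```

The cover is at its stop: the inlay edge stays put and the side force rises. Next is the servo.

```bash
python3 -m handwheel '[[-2,0,-5,0,0],[-2,0,-50,0,0],[-2,0,-100,0,0],[-2,0,-100,0,0]]'; python3 -c "
from h import *
go([.387,-.3015,.12],.769)"
```

```text
clock: 9.85
tcp_pos: [0.5364, -0.0425, 0.1581]
orientation: [0.004, 0.557, 0.83, 0.002]
wrist_force: [0.8, -0.0, 0.7]
finger_gap: 0.0003
grip_force: 0.0
shift [-183.  -236.6   37.1] turn 1.1898 F [ 0.8  -0.01  0.66] box [ 1.8 -4.2] z 0.1581 t 9.85 gap 0.0003
```

```bash
python3 -m handwheel '[[-183,-237,37,1.19,0.7],[-183,-237,37,1.19,0.7],[-183,-237,37,1.19,0.7],[-183,-237,37,1.19,0.7],[-183,-237,37,1.19,0.7],[-183,-237,37,1.19,0.7],[-183,-237,37,1.19,0.7],[-183,-237,37,1.19,0.7]]'; python3 -m handwheel '[[0,0,0,0,0.7],[0,0,0,0,0.7],[0,0,0,0,0.7]]'; python3 -c "
from h import *
go([.387,-.3015,.12],.769)
d=snap('wrist','w8')"
```

```text
clock: 10.65
tcp_pos: [0.3809, -0.302, 0.1138]
orientation: [-0.001, 0.929, 0.37, -0.0]
wrist_force: [0.3, 0.1, 0.9]
finger_gap: 0.0602
grip_force: 0.0
clock: 10.95
tcp_pos: [0.3827, -0.3003, 0.1149]
orientation: [-0.0, 0.926, 0.376, -0.0]
wrist_force: [-0.8, -0.2, 0.2]
finger_gap: 0.0597
grip_force: 0.0
shift [ 2.3  3.8 -5.1] turn 0.003 F [-0.78 -0.24  0.17] box [-238.  -184.6] z 0.1149 t 10.95 gap 0.0597
```

View pics/w8.png

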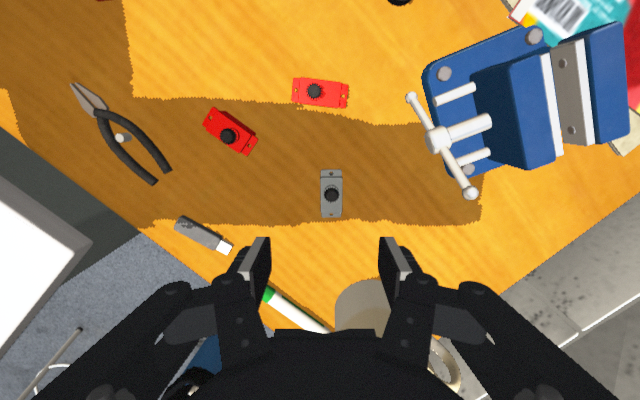

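The grey servo is centred at about (331,193), between columns 320 and 343, and aligned with the fingers. Its knob is at (331,195).

```bash
python3 -c "
from h import *
d=load('w8')
for u,v,z in [(331,170,.017),(331.5,217,.017),(320.5,193,.018),(343,193,.018),(331.5,195,.035)]: print(pt(d,u,v,z=z).round(4), pt(d,u,v))
m=(pt(d,331,170,z=.017)+pt(d,331.5,217,z=.017))/2; print(m); go([*m[:2],.05],.769);go([*m[:2],.002],.769)"
```

```text
[ 0.4047 -0.2858  0.017 ] [ 0.40426862 -0.28624107  0.01397573]
[ 0.3733 -0.3175  0.017 ] [ 0.37252993 -0.31829558  0.01422255]
[ 0.3831 -0.2937  0.018 ] [ 3.79131988e-01 -2.97164756e-01  2.13811306e-04]
[ 0.3973 -0.3083  0.018 ] [ 0.39428382 -0.31302629 -0.00058811]
[ 0.3921 -0.2982  0.035 ] [ 0.39191386 -0.2984493   0.03395275]
[ 0.38896652 -0.30161491  0.017     ]
shift [ 3.5  5.2 65. ] turn 0.0026 F [ 0.34  0.55 -0.33] box [-237.9 -184.6] z 0.115 t 11.0 gap 0.0595
shift [  3.5   5.3 113. ] turn 0.0026 F [ 0.34  0.55 -0.33] box [-237.9 -184.6] z 0.115 t 11.0 gap 0.0595
```

```bash
python3 -m handwheel '[[3,4.5,30,0,0.6],[3,4.5,60,0,0.6],[3,4.5,90,0,0.6],[3,4.5,104,0,0.6],[3,4.5,109,0,0.6],[3,4.5,111,0,0.6],[3,4.5,111,0,0.6]]'; python3 -c "
from h import *
go([.388,-.3015,.002],.769)"
```

```text
clock: 11.7
tcp_pos: [0.3884, -0.3023, 0.0048]
orientation: [0.0, 0.927, 0.375, 0.0]
wrist_force: [-0.2, 0.2, 0.7]
finger_gap: 0.0517
grip_force: 0.0
shift [ 0.2 -0.9  2.8] turn 0.0006 F [-0.19  0.19  0.71] box [-233.5 -188.6] z 0.0048 t 11.7 gap 0.0517
```

```bash
python3 -m handwheel '[[0,-0.5,1.5,0,0.3],[0,-0.5,2.5,0,0.2],[0,-0.5,2.5,0,0],[0,-0.5,2.5,0,0],[0,-0.5,2.5,0,0],[0,-0.5,2.5,0,0],[0,-0.5,2.5,0,0]]' 40;  python3 -m handwheel '[[0,0,-10,0,0],[0,0,-40,0,0],[0,0,-80,0,0],[0,0,-120,0,0],[0,0,-150,0,0],[0,0,-150,0,0]]'; python3 -c "
from h import *
snap('wrist','w9')
go([*box(0,-.061),.15],YB)"
```

```text
clock: 12.4
tcp_pos: [0.3881, -0.3022, 0.0024]
orientation: [0.001, 0.927, 0.375, 0.0]
wrist_force: [-0.3, 0.1, 6.8]
finger_gap: 0.0189
grip_force: 40.0
clock: 13.0
tcp_pos: [0.3894, -0.3037, 0.1566]
orientation: [0.004, 0.927, 0.375, 0.001]
wrist_force: [0.1, -0.4, -0.3]
finger_gap: 0.0186
grip_force: 39.2
shift [264.4 -32.2   4.1] turn -1.1903 F [ 0.51  0.92 -1.42] box [-233.5 -189.1] z 0.1543 t 13.05 gap 0.0192
```

View pics/w9.png

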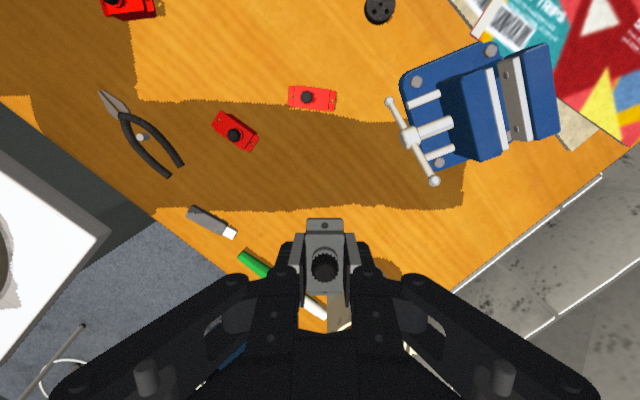

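The servo is held squarely between the pads at about (325,262). I carry it to the bay.

```bash
python3 -m handwheel '[[264,-32,4,-1.19,0],[264,-32,4,-1.19,0],[264,-32,4,-1.19,0],[264,-32,4,-1.19,0],[264,-32,4,-1.19,0],[264,-32,4,-1.19,0],[264,-32,4,-1.19,0],[264,-32,4,-1.19,0]]'; python3 -m handwheel '[[0,0,0,0,0],[0,0,0,0,0],[0,0,0,0,0]]'; python3 -c "
from h import *
snap('wrist','w10');snap('top','top1')
go([*box(.001,-.06),.0075],YB)"
```

```text
clock: 13.85
tcp_pos: [0.5542, -0.0936, 0.1457]
orientation: [-0.002, 0.554, 0.832, -0.001]
wrist_force: [0.8, -0.2, -0.8]
finger_gap: 0.0189
grip_force: 39.2
clock: 14.15
tcp_pos: [0.5545, -0.0952, 0.1471]
orientation: [-0.001, 0.559, 0.829, -0.0]
wrist_force: [0.5, 0.3, -0.2]
finger_gap: 0.0194
grip_force: 39.2
shift [ -0.    2.2 140. ] turn -0.0023 F [-0.14  0.06  0.13] box [ -1.2 -60. ] z 0.1475 t 14.25 gap 0.0192
```

View pics/w10.png

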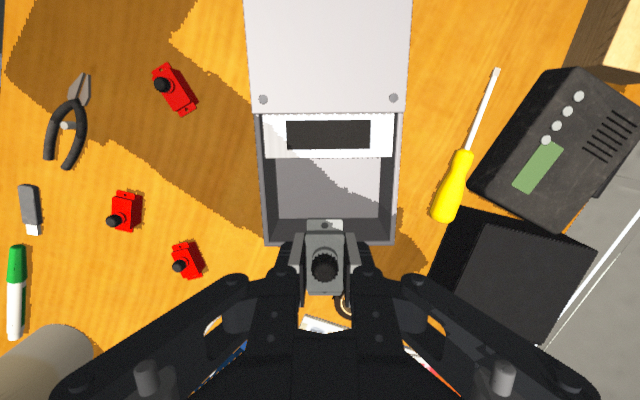

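The compartment is open below the held servo, and the gripper is centred to within about 2 mm. I lower it.

```bash
python3 -m handwheel '[[0,2.5,0,0,0],[0,2.5,30,0,0],[0,2.5,60,0,0],[0,2.5,85,0,0],[0,2.5,105,0,0],[0,2.5,120,0,0],[0,2.5,130,0,0],[0,2.5,130,0,0]]'; python3 -c "
from h import *
go([*box(.001,-.06),.007],YB)"
```

```text
clock: 15.05
tcp_pos: [0.5564, -0.0939, 0.0164]
orientation: [-0.001, 0.558, 0.83, -0.0]
wrist_force: [-0.2, -0.2, -0.7]
finger_gap: 0.0191
grip_force: 39.3
shift [-0.7  0.1  9.4] turn -0.0008 F [-0.24 -0.16 -0.71] box [  0.9 -59.3] z 0.0164 t 15.05 gap 0.0191
```

```bash
python3 -m handwheel '[[0,0,5,0,0],[0,0,8,0,0],[0,0,8,0,0]]'; python3 -m handwheel '[[0,0,1,0,0],[0,0,1,0,0]]'
```

```text
clock: 15.35
tcp_pos: [0.5575, -0.0942, 0.0099]
orientation: [0.0, 0.558, 0.83, 0.0]
wrist_force: [-0.0, 0.4, -0.6]
finger_gap: 0.0191
grip_force: 39.3
clock: 15.55
tcp_pos: [0.5575, -0.0942, 0.009]
orientation: [0.0, 0.558, 0.83, 0.0]
wrist_force: [-0.1, -0.3, -1.2]
finger_gap: 0.0192
grip_force: 39.3
```

```bash
python3 -m handwheel '[[0,0,1,0,0],[0,0,1,0,0]]'; python3 -m handwheel '[[0,0,1,0,0],[0,0,1,0,0]]'
```

```text
clock: 15.75
tcp_pos: [0.5574, -0.0942, 0.0077]
orientation: [0.0, 0.558, 0.83, 0.0]
wrist_force: [-0.4, -0.5, -0.7]
finger_gap: 0.019
grip_force: 39.3
clock: 15.95
tcp_pos: [0.5572, -0.0941, 0.0066]
orientation: [-0.0, 0.558, 0.83, 0.0]
wrist_force: [-0.2, -0.4, 0.1]
finger_gap: 0.0192
grip_force: 39.3
```

```bash
python3 -m handwheel '[[0,0,0.5,0,0.35],[0,0,0.5,0,0.45],[0,0,0.5,0,0.45],[0,0,0.5,0,0.45]]'; python3 -m handwheel '[[0,0,-20,0,0.45],[0,0,-50,0,0.45],[0,0,-90,0,0.45],[0,0,-120,0,0.45],[0,0,-120,0,0.2],[0,0,-120,0,0],[0,0,-120,0,0]]'; python3 -c "
from h import *
d=snap('wrist','w11');snap('top','top2');inlay(d)
go([*box(0.001,-.006),.065],YB)
cv2.imwrite('pics/w11c.png',cv2.resize(d['color'][80:300,220:440],None,fx=2,fy=2))"
```

```text
clock: 16.35
tcp_pos: [0.5574, -0.0942, 0.0063]
orientation: [0.0, 0.558, 0.83, 0.0]
wrist_force: [-0.1, 0.4, 0.5]
finger_gap: 0.0384
grip_force: 0.0
clock: 17.05
tcp_pos: [0.5564, -0.0939, 0.125]
orientation: [-0.001, 0.558, 0.83, -0.0]
wrist_force: [-0.0, -0.5, 0.3]
finger_gap: 0.0002
grip_force: 0.0
inlay far edge [-28.2  -8.4]
shift [53.   0.3 59.7] turn -0.0003 F [-0.17  0.48 -0.24] box [  0.8 -59.1] z 0.1246 t 17.15 gap -0.0001
```

View pics/w11c.png

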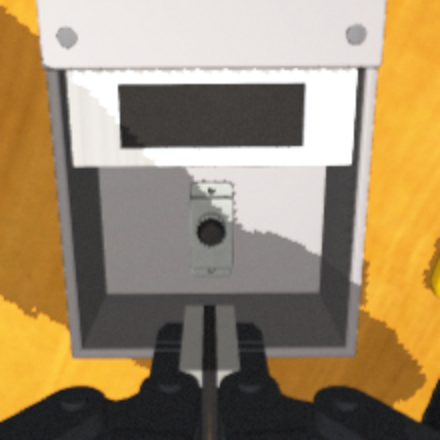

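The servo stands upright on the compartment floor at crop (211,230), and the inlay is visible at the open position. I close the cover.

```bash
python3 -m handwheel '[[30,1,20,0,0],[54,1,40,0,0],[54,1,55,0,0],[54,1,62,0,0],[54,1,65,0,0],[54,1,65,0,0]]'; python3 -m handwheel '[[0,0,2,0,0],[0,0,2,0,0]]'; python3 -c "
from h import *
go([*box(0.001,-.005),.0535],YB)"
```

```text
clock: 17.75
tcp_pos: [0.5379, -0.0442, 0.0609]
orientation: [-0.0, 0.558, 0.83, -0.0]
wrist_force: [0.7, -0.8, 0.2]
finger_gap: 0.0002
grip_force: 0.0
clock: 17.95
tcp_pos: [0.5384, -0.0442, 0.0596]
orientation: [0.0, 0.558, 0.83, 0.0]
wrist_force: [-0.1, -0.9, -0.1]
finger_gap: 0.0002
grip_force: 0.0
shift [ 1.5 -2.   6.1] turn -0.0009 F [-0.08 -0.85 -0.1 ] box [ 3.  -6.5] z 0.0596 t 17.95 gap 0.0002
```

```bash
python3 -m handwheel '[[1,-2,3,0,0],[1,-2,4,0,0],[1,-2,4,0,0]]'; python3 -m handwheel '[[0,0,1,0,0],[0,0,1,0,0]]'; python3 -m handwheel '[[0,0,1,0,0],[0,0,1,0,0]]'
```

```text
clock: 18.25
tcp_pos: [0.5359, -0.0439, 0.0557]
orientation: [0.001, 0.558, 0.83, 0.0]
wrist_force: [-0.3, -0.2, 3.3]
finger_gap: 0.0002
grip_force: 1.7
clock: 18.45
tcp_pos: [0.536, -0.0439, 0.0549]
orientation: [0.001, 0.558, 0.83, 0.0]
wrist_force: [-0.8, 0.3, 6.1]
finger_gap: 0.0003
grip_force: 3.3
clock: 18.65
tcp_pos: [0.5361, -0.044, 0.0542]
orientation: [0.001, 0.558, 0.83, 0.0]
wrist_force: [-2.2, -0.7, 10.3]
finger_gap: 0.0002
grip_force: 4.5
```

```bash
python3 -m handwheel '[[0,0,0.7,0,0],[0,0,0.7,0,0],[-3,0,0.6,0,0],[-6,0,0.5,0,0],[-9,0,0.5,0,0],[-12,0,0.4,0,0],[-15,0,0.3,0,0],[-15,0,0.3,0,0]]'; python3 -c "
from h import *
d=snap('wrist','w12');go([*box(0.001,-.006),.0535],YB);inlay(d)"
```

```text
clock: 19.45
tcp_pos: [0.5413, -0.0567, 0.054]
orientation: [-0.0, 0.557, 0.83, 0.001]
wrist_force: [-3.0, 3.0, 10.9]
finger_gap: 0.0001
grip_force: 5.5
shift [13.1 -0.1  0.5] turn 0.0003 F [-2.65  3.08 10.45] box [  1.1 -19.1] z 0.054 t 19.5 gap 0.0001
inlay far edge [-19.9  -4.5]
```

```bash
python3 -m handwheel '[[-3,0,0.3,0,0],[-6,0,0.2,0,0],[-9,0,0.1,0,0],[-12,0,0.1,0,0],[-15,0,0,0,0],[-18,0,-0.1,0,0],[-20,0,-0.2,0,0],[-20,0,-0.2,0,0]]'; python3 -c "
from h import *
d=snap('wrist','w13');go([*box(0.001,-.006),.0535],YB);inlay(d)"; python3 -m handwheel '[[-3,0,0,0,0],[-6,0,-0.1,0,0],[-9,0,-0.2,0,0],[-10,0,-0.2,0,0],[-10,0,-0.2,0,0]]'
```

```text
clock: 20.3
tcp_pos: [0.549, -0.0751, 0.0543]
orientation: [-0.0, 0.557, 0.83, 0.001]
wrist_force: [-2.2, 3.3, 10.4]
finger_gap: 0.0006
grip_force: 5.7
shift [33.1 -0.2  0.9] turn 0.0004 F [-3.72  3.25 11.19] box [  1.2 -39.1] z 0.0543 t 20.35 gap -0.0001
inlay far edge [-19.8 -24.6]
clock: 20.85
tcp_pos: [0.5528, -0.0842, 0.0546]
orientation: [-0.0, 0.557, 0.83, 0.001]
wrist_force: [-2.6, 3.7, 11.8]
finger_gap: 0.0002
grip_force: 5.7
```

```bash
python3 -m handwheel '[[-3,0,0,0,0],[-6,0,-0.1,0,0],[-9,0,-0.1,0,0],[-12,0,-0.2,0,0],[-15,0,-0.3,0,0],[-18,0,-0.4,0,0],[-20,0,-0.4,0,0],[-20,0,-0.4,0,0]]'; python3 -c "
from h import *
d=snap('wrist','w14');go([*box(0.001,-.006),.0535],YB);inlay(d)"; python3 -m handwheel '[[-3,0,0,0,0],[-6,0,-0.1,0,0],[-8,0,-0.1,0,0],[-9,0,-0.2,0,0],[-9,0,-0.2,0,0]]'; python3 -c "
from h import *
d=snap('wrist','w15');go([*box(0.001,-.006),.0535],YB);inlay(d)"
```

```text
clock: 21.65
tcp_pos: [0.5605, -0.1029, 0.055]
orientation: [0.0, 0.557, 0.83, 0.001]
wrist_force: [-2.0, 4.8, 11.1]
finger_gap: 0.0
grip_force: 5.7
shift [63.2 -0.3  1.6] turn 0.0004 F [-1.32  4.06 11.62] box [  1.3 -69.2] z 0.0551 t 21.7 gap 0.0001
inlay far edge [-19.8 -55. ]
clock: 22.2
tcp_pos: [0.564, -0.111, 0.0552]
orientation: [0.0, 0.557, 0.83, 0.001]
wrist_force: [-2.2, 4.2, 10.9]
finger_gap: -0.0001
grip_force: 5.6
shift [72.  -0.4  1.8] turn 0.0005 F [-1.47  3.35 11.32] box [  1.4 -78. ] z 0.0553 t 22.25 gap -0.0001
inlay far edge [-19.7 -63.9]
```

```bash
python3 -m handwheel '[[-1,0,0,0,0],[-2,0,0,0,0],[-2.5,0,0,0,0],[-2.5,0,0,0,0]]'; python3 -c "
from h import *
d=snap('wrist','w16');go([*box(0.001,-.006),.0535],YB);inlay(d)"; python3 -m handwheel '[[-1,0,0,0,0],[-1.5,0,0,0,0],[-1.5,0,0,0,0]]'; python3 -c "
from h import *
d=snap('wrist','w17');go([*box(0.001,-.006),.0535],YB);inlay(d)"
```

```text
clock: 22.65
tcp_pos: [0.5648, -0.1132, 0.0553]
orientation: [-0.0, 0.557, 0.83, 0.001]
wrist_force: [-3.1, 4.9, 11.5]
finger_gap: -0.0001
grip_force: 5.7
shift [74.3 -0.4  1.9] turn 0.0007 F [-2.21  4.31 11.95] box [  1.4 -80.3] z 0.0553 t 22.7 gap -0.0
inlay far edge [-19.7 -66.3]
clock: 23.0
tcp_pos: [0.5652, -0.1141, 0.0552]
orientation: [-0.0, 0.557, 0.831, 0.002]
wrist_force: [-2.4, 6.0, 11.8]
finger_gap: -0.0001
grip_force: 5.9
shift [75.3 -0.3  1.9] turn 0.001 F [-1.95  5.23 11.93] box [  1.4 -81.3] z 0.0552 t 23.05 gap 0.0004
inlay far edge [-19.7 -67.2]
```

```bash
python3 -m handwheel '[[-1,0,0,0,0],[-1.5,0,0,0,0],[-1.5,0,0,0,0]]'; python3 -c "
from h import *
d=snap('wrist','w18');go([*box(0.001,-.006),.0535],YB);inlay(d)"; python3 -m handwheel '[[-1,0,0,0,0],[-1,0,0,0,0],[-1,0,0,0,0]]'; python3 -c "
from h import *
d=snap('wrist','w19');go([*box(0.001,-.006),.0535],YB);inlay(d)"
```

```text
clock: 23.35
tcp_pos: [0.5653, -0.1145, 0.055]
orientation: [-0.001, 0.557, 0.831, 0.002]
wrist_force: [-2.6, 7.8, 11.9]
finger_gap: 0.0003
grip_force: 6.3
shift [75.8 -0.2  1.9] turn 0.0015 F [-2.38  7.88 12.21] box [  1.3 -81.8] z 0.055 t 23.4 gap 0.0001
inlay far edge [-19.8 -67. ]
clock: 23.7
tcp_pos: [0.5657, -0.1155, 0.055]
orientation: [-0.001, 0.557, 0.831, 0.002]
wrist_force: [-3.1, 7.7, 12.0]
finger_gap: 0.0002
grip_force: 6.2
shift [76.8 -0.2  1.8] turn 0.0015 F [-3.75  7.51 11.97] box [  1.3 -82.8] z 0.055 t 23.75 gap -0.0003
inlay far edge [-19.8 -67.5]
```

The cover is against its shut stop: the side force has risen to 8 N and the tip is slipping. I lift off and check.

```bash
python3 -m handwheel '[[0,0,-3,0,0],[0,0,-10,0,0],[0,0,-40,0,0],[0,0,-70,0,0],[0,0,-70,0,0],[0,0,-70,0,0]]'
python3 - <<'E'
from h import *
d=snap('wrist','w20');inlay(d,.058,300);t=snap('top','top3')
go([0,0,0])
cv2.imwrite('pics/end.png',cv2.resize(d['color'][80:300,220:440],None,fx=2.5,fy=2.5))
E
```

```text
clock: 24.35
tcp_pos: [0.5666, -0.1185, 0.1245]
orientation: [0.001, 0.558, 0.83, 0.0]
wrist_force: [-0.6, 0.5, -0.3]
finger_gap: -0.0001
grip_force: 0.0
inlay far edge [-17.  -66.6]
shift [ 322.8 -478.5  123.9] turn 0 F [-0.47  0.35 -0.27] box [  0.  -84.9] z 0.1228 t 24.45 gap -0.0
```

View pics/end.png

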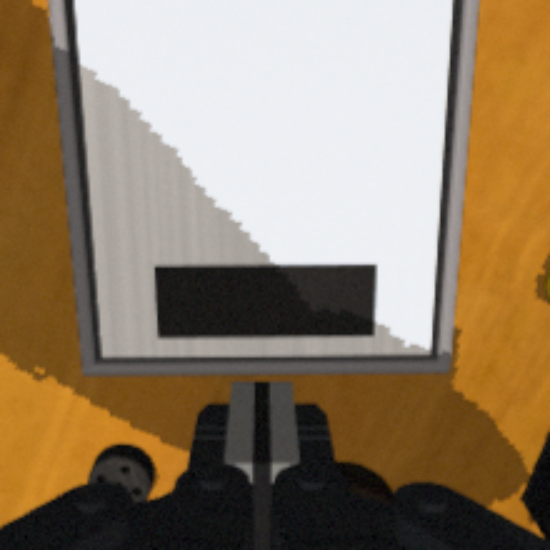

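The cover lies flush against the near wall, with the inlay at crop (265,300) and no gap left. The robot is clear of everything.

```bash
python3 -c "
from h import *
print(workorder.hand_in())"
```

```text
the job is handed in; nothing more can be done
None
```

The cover was slid fully open, the grey servo was put in the compartment, and the cover was slid shut to its stop; the job was handed in at about 24.5 s, with readings no higher than about 15 N while pressing on the cover.

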